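Show the glued lino block to the document camera

TASK

The glue on the lino printing block has set: swing the cam clamp's ball-ended lever a quarter turn until it is fully open, and only then lift the block out, gripping it by its two narrow side edges so that the fingers do not press on the carved lino. Show it to the document camera in the air: block upright, carved face square to the lens, centred in front of the lens at the lens's own height, and about 20 cm away from it. Finish while still holding the block there, quite still, with the lever left open, the camera untouched and the other things on the desk where they were.

Things in the scene. Friction and masses are not known exactly. Their poses are not given: they have to be found in the camera images.
- lever (a joint): Angle of the cam clamp's lever, rad: 0 = closed (eccentric disc pressing on the block's back), 1.571 = fully open, at its stop. It turns about a vertical axis, counter-clockwise seen from above as it opens, and stays where it is left (friction only: about 5 N at the ball to break the clamp loose, 1 to 2 N after the first 0.3 rad).
- ball (a point): Centre of the black ball knob, 30 mm across, on the lever's end. It moves on a level circle of radius 95 mm about lever_axis, 68 mm above the desk. A 10 mm steel rod slopes from the ball inwards and down to the disc; under the ball is only the 12 mm base board. It can be hooked, pushed or pinched from above.
- lever_axis (a point): Point on the lever's vertical hinge axis at the ball's height (68 mm above the desk). Axes are those of the clamp (jig): x from the eccentric to the fence, y along the fence, z up. Lever closed: the ball lies 95 mm along +y; fully open: 95 mm along -x.
- jig: The gluing clamp, fixed to the desk: plywood base 170 (x) by 150 (y) by 12 mm, a cork-faced wooden fence along its +x side (130 mm long, its top 46 mm above the desk) and a steel eccentric disc with the lever on its -x side. The block stands between fence and disc. Origin: centre of the base's underside.
- seat (a point): Point of the clamp where the centre of the block is while it stands clamped (it may stand up to 6 mm to either side along y); 57 mm above the desk. Same axes as the clamp.
- block_center (a point): Centre of the printing block: light beech with a brown carved lino plate (a leaf) glued on its +x face; 27 mm thick (x), 54 wide (y), 90 high (z), about 0.1 kg. Starts upright in the clamp on the 12 mm base, carved face (13.5 mm from this point) against the fence, its upper 56 mm above the fence. Grip the bare wooden side edges, at y +27 and -27 mm. z is the leaf's up.
- lino: The carved lino plate on the block's +x face: 48 mm wide, 83 mm high, 5 mm thick, set in 3 mm from the wooden side edges. The fingers must not press on it. Its frame is the block's, origin at the centre of the block's underside.
- lens (a point): Centre of the front glass of the document camera's lens (a 34 mm black barrel on a white head 74 by 52 by 40 mm). It looks along its -x axis, level, roughly towards the robot; y is sideways, z up. The glass is 170 to 215 mm above the desk.
- doccam: The document camera, fixed on the far side of the desk: grey foot 130 by 150 by 18 mm, with a telescopic post that carries the head; origin on the desk straight below the lens, which overhangs the front of the foot by 9 mm. Stands up to 235 mm high. Not to be touched.
- glue_mid (a point): Middle of a glue stick standing on the desk, 26 mm across, 96 mm high, white with a yellow cap. To be left alone.
- roller_mid (a point): An ink roller lying on the desk: wooden handle to its -x, black rubber roller (62 mm wide) to its +x, 181 mm long, 32 mm high; this point is 16 mm above the desk, between handle and fork. To be left alone.
- spare_mid (a point): Middle of another, square printing block lying flat on the desk face up, 70 by 70 by 26 mm. To be left alone.
- block: The same printing block; its origin is the centre of its underside, 45 mm below block_center.
There are look-alikes about, which are no part of the job. Leave any purple look-alike of the block alone.

How it is judged:
On the way, in this order (a step that is already met when the one before it is completed fails the run):
1. the lever has been swung to fully open while the block still stands in the clamp (value of joint lever above 1.45 rad and distance between block_center and seat below 0.025 m), for 0.2 s.
2. the block has been lifted clear of the clamp in the fingers (height (world z) of block_center above 0.12 m and contact force between block and jig below 0.1 N and contact force between block and the fingers above 1 N), for 0.2 s.
At the end, for the whole second after the job is handed in: Block held still by the fingers alone: centre within 25 mm of the lens axis sideways and in height, carved face towards the lens, 160 to 240 mm from it, square and upright within 0.2 rad; lever open at least 1.4 rad; the other things within 30 mm of where they were (x of block_center in the frame of lens between -0.2535 and -0.1735 m and y of block_center in the frame of lens between -0.025 and 0.025 m and z of block_center in the frame of lens between -0.025 and 0.025 m and x of lens in the frame of block_center above 0.1 m and angle between the x axis of block_center and the x axis of lens, either way round below 0.2 rad and angle between block_center's own z axis and vertical below 0.2 rad and height (world z) of block_center above 0.13 m and contact force between block and the fingers above 1 N and contact force between block and jig below 0.1 N and contact force between block and doccam below 0.1 N and linear speed of block below 0.03 m/s and angular speed of block below 0.15 rad/s and value of joint lever above 1.4 rad and distance of each of glue_mid, roller_mid, spare_mid from where it was at the start of the episode below 0.03 m); the arm keeps its last pose, push and grip.
It fails at once if the fingers press on the carved lino (more than 1 N) (contact force between lino and the fingers above 1 N).
It fails at once if the document camera is touched (more than 1 N) (contact force between doccam and anything else above 1 N).
It fails at once if the glue stick, the ink roller or the other block is moved by more than 30 mm (distance of any of glue_mid, roller_mid, spare_mid from where it was at the start of the episode above 0.03 m).
It also fails if it takes over 56 s, if anything falls off the work surface, if the arm or the gripper's body presses on something with over 40 N, if the wrist force passes 120 N, or if a joint passes its speed limit or range.

ROBOT

A 7-joint arm with a two-finger parallel gripper is mounted at the origin on the work surface. World frame = base frame: x ahead of the robot, y to its left, z up, the work surface at z = 0. Lengths are in m, angles in rad, forces in N, time in s.
With the tool pointing down it reaches from about 0.425 to 0.875 m from the base axis. Payload 8.4 kg.
Tool frame: the origin (TCP) lies on the centre line of the jaws, within the pads' length; the fingertips stand 8 mm ahead of it and the grasp point (between the pads) lies 11 mm behind it; z points along the fingers, y is the line along which they close (so a half turn about z gives the same grasp; the last joint's range is limited). The gripper opens to 87 mm and grips with 3 to 60 N. Pads are 19 mm wide; open, the fingers measure 117 mm over their backs; the gripper's body (75 mm by 190 mm) begins 51 mm behind the grasp point.
Start: joints at [-1.247, 0.333, 0.04, 1.465, -0.013, 1.343, -0.059], TCP at [0.267, 0.593, 0.231] pointing down, gripper open.
Joint ranges: [-2.58, 2.58], [-0.38, 2.09], [-1.3, 1.39], [0.25, 2.4], [-1.5, 4.64], [0.08, 2.09], [-2.65, 2.65]. Speed limits (rad/s): [2.22, 2.22, 2.79, 2.79, 3.14, 3.14, 3.14].

INTERFACE

Orientations are given as a rotation vector (axis times angle).
In Python, from bench import sense, grab_frame, calibration, close_job gives the robot as it stands.
- The arm moves only by the tool arm_command, never from a script. Its argument "series" is a list of rows, each a list of 5 numbers: the closure, from 0 (fully open) to 1 (shut), then the shift along the world's x, y, z in m, then the turn about the world's z in rad. A call has exactly 8 rows; each row shifts and turns the commanded pose from where the row before left it; what a row does not reach is not made up. A row lasts 1/12 s, in which the tool goes at most 41.7 mm and 7.16 degrees, less where a joint would pass 70% of its speed; a pose out of reach is approached as far as the arm can. A call is refused whole if a number of a shift passes 0.0417 or a number of a turn 0.125, either way. A call with a gripper value outside its range is refused whole. The fingers move at their own pace and stop on an object; the grip force is fixed at half the most. Time passes only in rows, so rows that do not move let the fingers close, or fill a call up. It gives the time, the measured TCP pose, the force, the opening and the grip force at its end, in the units of the state.
- sense(): the state, without advancing time (a new reading comes with each control period).
- grab_frame(name): name is "side" or "top"; returns the picture (400x640x3 uint8, red, green, blue); there is no depth.
- calibration(name): a dict with "vertical_fov" (degrees; the focal length in pixels is half the picture's height over the tangent of half this angle, whatever the lens; pixels are square), "cx", "cy" (the principal point, pixels), "dist" ([k1, k2, p1, p2, k3] as OpenCV has them; the pictures are not rectified), "cam_to_world" (4x4, takes a point from camera to world coordinates). Camera axes: x right, y down, z forward; pixel columns grow to the right and rows downward; lengths in m; the calibration is good to about 2 mm. A picture is of the moment at which its call begins. calibration takes no time and is no camera call.
- close_job(): hands the job in; it is judged then, once.
The state is a dict: "time": time; "joints": joint angles; "joint_vel": joint speeds; "joint_torque": joint torques, N m; "position": TCP position; "ee_rot": TCP orientation; "force": force on the tool from outside, world axes, zero at the start; "wrist_torque": the same for the moment, N m; "width": opening from 0.0 (shut) to 1.0 (fully open); "grip_force": force on a finger pad.
Only numpy, scipy, OpenCV 4.12 (cv2) and the standard library are available. Lean on these libraries where they do the work, as an engineer would, in place of code of your own. Each camera call takes 0.05 s, during which the arm holds its last target. There are 200 camera calls.

## Working session

There is one attempt and no reset: what is moved stays moved. The work goes in short steps, Python scripts to look and compute and a tool call to move; the robot and the scene stay as the last step left them, time stands still between calls to the robot, and variables do not carry over. Pictures are saved under pics/ and viewed, at most 10 in all, crops included, and the job is handed in when it is done.

Besides the shell and the picture viewer there is one more tool, called after "Emit:" as name(argument=value, ...) on one line, values as JSON. arm_command: Moves the arm, as the interface text tells. Its arguments: {"type":"object","properties":{"series":{"type":"array"}},"required":["series"]}

```bash
mkdir -p pics; cat > h.py <<'E'
import numpy as np, cv2
from bench import sense, grab_frame, calibration
def K(n):
    c=calibration(n); f=200/np.tan(np.radians(c["vertical_fov"])/2)
    return np.array([[f,0,c["cx"]],[0,f,c["cy"]],[0,0,1]]),np.array(c["dist"],float),np.array(c["cam_to_world"])
def ray(n,px):
    k,d,T=K(n); u=cv2.undistortPoints(np.array(px,float).reshape(-1,1,2),k,d).reshape(-1,2)
    r=np.c_[u,np.ones(len(u))]@T[:3,:3].T
    return T[:3,3],r
def onplane(n,px,z):
    o,r=ray(n,px); return o+r*((z-o[2])/r[:,2])[:,None]
def tri(pa,pb):
    # point nearest to the top ray pa and side ray pb
    A=[];b=[]
    for n,p in(("top",pa),("side",pb)):
        o,r=ray(n,[p]); r=r[0]/np.linalg.norm(r[0]); P=np.eye(3)-np.outer(r,r); A.append(P);b.append(P@o)
    return np.linalg.lstsq(np.vstack(A),np.hstack(b),rcond=None)[0]
def proj(n,X):
    k,d,T=K(n); R=T[:3,:3].T; return cv2.projectPoints(np.array(X,float).reshape(-1,3),R,-R@T[:3,3],k,d)[0].reshape(-1,2)
def save(n,f):
    im=grab_frame(n); cv2.imwrite(f"pics/{f}.png",im[:,:,::-1]); return im
E
python3 - <<'E'
from h import *
for n in("top","side"):
    save(n,n+"0"); k,d,T=K(n); print(n,k[0,0],d,T.round(3).tolist())
s=sense(); print(s["time"],s["position"],s["ee_rot"],s["width"])
E
```

```text
top 492.217745484258 [-0.08965639  0.          0.          0.          0.        ] [[0.024, -0.989, 0.148, 0.432], [-1.0, -0.025, -0.005, -0.013], [0.009, -0.148, -0.989, 1.292], [0.0, 0.0, 0.0, 1.0]]
side 438.97742958983065 [-0.1247572  0.         0.         0.         0.       ] [[0.992, -0.091, 0.092, 0.495], [-0.127, -0.548, 0.827, -1.135], [-0.025, -0.832, -0.555, 0.899], [0.0, 0.0, 0.0, 1.0]]
0.1 [0.26655835 0.5923678  0.22974284] [-6.59215284e-01 -3.07142027e+00  2.30657475e-03] 0.9999703862235986
```

View pics/top0.png

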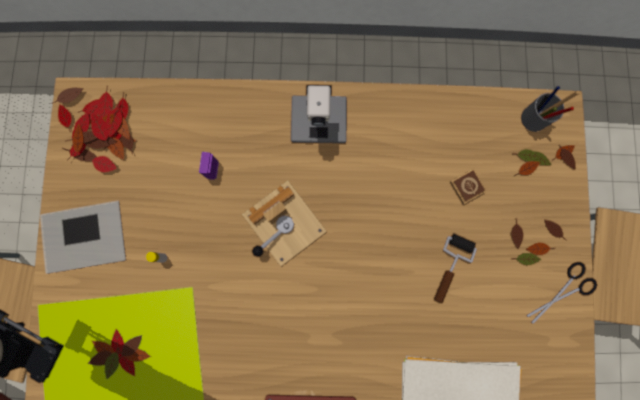

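View pics/side0.png

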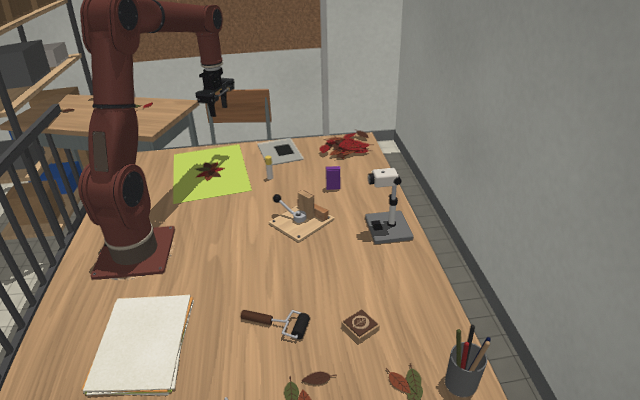

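The top view shows the jig at about (285,224), the ball at (257,251) and the doccam head at (318,100). The side view shows the ball at (277,198), the block at (306,205) and the head at (383,177). I'll zoom in on both.

```bash
python3 - <<'E'
import cv2,numpy as np
a=cv2.imread("pics/top0.png");b=cv2.imread("pics/side0.png")
z=lambda i,x,y,w,h,s:cv2.resize(i[y:y+h,x:x+w],None,fx=s,fy=s,interpolation=cv2.INTER_CUBIC)
o=np.zeros((600,800,3),np.uint8)
o[:,:400]=z(a,235,175,100,100,4)[0:400].repeat(1,0) if 0 else np.vstack([z(a,235,175,100,100,4),z(a,285,80,80,40,5)[:200,:400]])
o[:,400:]=np.vstack([z(b,262,175,80,70,5),z(b,350,160,80,50,5)])
cv2.imwrite("pics/zoom.png",o)
E
```

```text
(no output)
```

View pics/zoom.png

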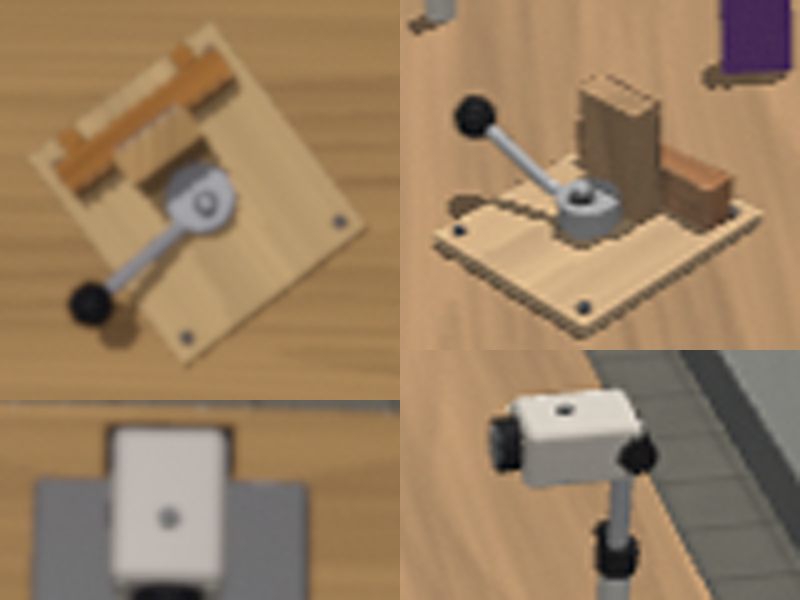

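```bash
python3 - <<'E'
from h import *
zt=lambda p:(np.array(p)+.5)/4-.5+[235,175]
c=onplane("top",zt([[208,25],[365,228],[187,365],[32,157]]),.012)
print("base",c.round(4).tolist()); ctr=c.mean(0)
print("edges",[np.linalg.norm(c[i]-c[i-1]).round(4) for i in range(4)])
# +x edge: corners 0 and 3 ; -x edge 1,2
d1=(c[0]+c[3]-c[1]-c[2])[:2]; d2=(c[3]+c[2]-c[0]-c[1])[:2]
print("ctr",ctr.round(4),"yaw x",np.arctan2(d1[1],d1[0]),"yaw from y",np.arctan2(-d2[0],d2[1]))
ball=tri(zt([91,303]),(np.array([74,117])+.5)/5-.5+[262,175]); print("ball",ball.round(4),onplane("top",[zt([91,303])],.068))
print("disc screw top z~.04",onplane("top",[zt([206,204])],.04).round(4))
im=cv2.imread("pics/top0.png")
h=cv2.cvtColor(im,cv2.COLOR_BGR2HSV)[80:150,280:360]
for nm,m in(("head",(h[...,2]>150)&(h[...,1]<40)),("foot",(h[...,2]<130)&(h[...,2]>60)&(h[...,1]<60))):
    m=m.astype(np.uint8)*255
    cs=cv2.findContours(m,0,2)[0]; k=max(cs,key=cv2.contourArea)
    r=cv2.minAreaRect(k+np.array([280,80])); print(nm,r,cv2.boxPoints(r).round(1).tolist())
    print(onplane("top",cv2.boxPoints(r),.018 if nm=="foot" else .21).round(3).tolist())
print(h[40:66,38].tolist())
print(tri([318.3,120],(np.array([92,97])+.5)/5-.5+[350,160]))
E
python3 -c "
import cv2;a=cv2.imread('pics/top0.png');cv2.imwrite('pics/dc.png',cv2.resize(a[80:150,275:365],None,fx=8,fy=8,interpolation=2))"
```

```text
base [[0.6629, 0.0774, 0.012], [0.5314, -0.0294, 0.012], [0.44, 0.0833, 0.012], [0.5722, 0.1897, 0.012]]
edges [np.float64(0.1443), np.float64(0.1694), np.float64(0.1451), np.float64(0.1697)]
ctr [0.5516 0.0803 0.012 ] yaw x 0.6797211032666478 yaw from y 0.6805586323664764
ball [0.4757 0.14   0.0672] [[0.47612585 0.13993299 0.068     ]]
disc screw top z~.04 [[0.5419 0.0727 0.04  ]]
head ((318.0, 100.0), (28.0, 20.0), 90.0) [[308.0, 86.0], [328.0, 86.0], [328.0, 114.0], [308.0, 114.0]]
[[0.851, 0.022, 0.21], [0.852, -0.024, 0.21], [0.785, -0.025, 0.21], [0.784, 0.02, 0.21]]
foot ((318.0, 114.0), (56.0, 54.0), 90.0) [[291.0, 86.0], [345.0, 86.0], [345.0, 142.0], [291.0, 142.0]]
[[0.924, 0.075, 0.018], [0.928, -0.072, 0.018], [0.771, -0.075, 0.018], [0.767, 0.069, 0.018]]
[[165, 15, 33], [150, 24, 32], [105, 19, 53], [108, 17, 76], [105, 15, 66], [110, 13, 58], [108, 23, 55], [150, 8, 33], [150, 40, 19], [126, 91, 14], [150, 13, 19], [120, 30, 17], [160, 45, 17], [0, 15, 17], [130, 40, 19], [138, 67, 19], [105, 51, 20], [110, 21, 36], [0, 0, 51], [0, 0, 62], [135, 8, 63], [0, 5, 56], [12, 69, 67], [16, 120, 98], [16, 130, 124], [16, 131, 125]]
[ 0.76724524 -0.00331322  0.20124918]
```

View pics/dc.png

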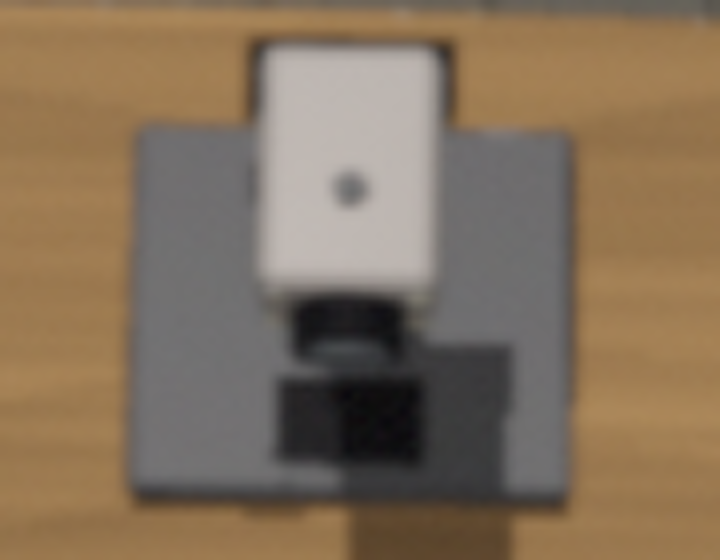

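The doccam foot's corners are near (135,487), (567,487), (570,133) and (138,128) in the crop. The lens glass is at about (350,352).

```bash
python3 - <<'E'
from h import *
zd=lambda p:(np.array(p)+.5)/8-.5+[275,80]
c=onplane("top",zd([[133,488],[568,490],[570,133],[138,127]]),.018); print(c.round(4).tolist())
v=(c[0]+c[3]-c[1]-c[2])[:2]; print("yaw",np.arctan2(-v[0],v[1]), "front mid",(c[0]+c[1])/2)
hd=onplane("top",zd([[262,280],[436,280],[440,48],[264,48]]),.215); print("head",hd.round(4).tolist())
for y in(340,350,358): print(tri(zd([350,y]),(np.array([93,97])+.5)/5-.5+[350,160]).round(4))
L=[.762,-.002,.2]
for z in(.17,.19,.20,.21): print(z,proj("side",[.762,-.002,z]),(proj("top",[.762,-.002,z])-[275,80])*8)
yaw=.68; R=np.array([[np.cos(yaw),-np.sin(yaw)],[np.sin(yaw),np.cos(yaw)]])
b=np.array([.4759,.1399]); ax=b-R@[0,.095]; print("if closed lever_axis",ax,"open ball",ax+R@[-.095,0],"in jig",R.T@(ax-[.5516,.0803]), "ball in jig",R.T@(b-[.5516,.0803]))
# block top at z=.102
zt=lambda p:(np.array(p)+.5)/4-.5+[235,175]
print("blk", onplane("top",zt([[110,150],[183,105],[203,135],[135,183],[158,143]]),.102).round(4).tolist())
im=cv2.imread("pics/side0.png");cv2.imwrite("pics/c.png",cv2.resize(im[160:250,262:400],None,fx=5.7,fy=5.7,interpolation=2))
E
```

```text
[[0.7712, 0.0688, 0.018], [0.7744, -0.0761, 0.018], [0.8993, -0.0748, 0.018], [0.8974, 0.0716, 0.018]]
yaw 0.01712426975764804 front mid [ 0.77280843 -0.00365933  0.018     ]
head [[0.7807, 0.0217, 0.215], [0.7821, -0.0278, 0.215], [0.8517, -0.0274, 0.215], [0.8503, 0.0232, 0.215]]
[ 0.7653 -0.0036  0.2006]
[ 0.7639 -0.0037  0.2003]
[ 0.7628 -0.0038  0.2001]
0.17 [[367.57861222 186.98650253]] [[340.337076   387.05709399]]
0.19 [[367.77808106 181.50398343]] [[340.2010639  367.46941341]]
0.2 [[367.87835543 178.72972134]] [[340.13135891 357.42112708]]
0.21 [[367.97898389 175.93321556]] [[340.0604837  347.19733206]]
if closed lever_axis [0.53563534 0.06603059] open ball [0.46176593 0.00629525] in jig [-0.02138619 -0.00105703] ball in jig [-0.02138619  0.09394297]
blk [[0.5679, 0.128, 0.102], [0.5967, 0.0846, 0.102], [0.5786, 0.0717, 0.102], [0.5482, 0.112, 0.102], [0.5729, 0.099, 0.102]]
```

Emit:
arm_command(series=[[0.4,0.013,-0.028,0,-0.03],[0.4,0.013,-0.028,0,-0.03],[0.4,0.013,-0.028,0,-0.03],[0.4,0.013,-0.028,0,-0.03],[0.4,0.013,-0.028,0,-0.03],[0.4,0.013,-0.028,0,-0.03],[0.4,0.013,-0.028,0,-0.03],[0.4,0.013,-0.028,0,-0.03]])

```text
time: 0.77
position: [0.371, 0.3671, 0.2303]
ee_rot: [-1.024, -2.97, 0.001]
force: [0.9, 0.3, 0.6]
width: 0.61
grip_force: 0.0
```

Emit:
arm_command(series=[[0.4,0.013,-0.028,0,-0.03],[0.4,0.013,-0.028,0,-0.03],[0.4,0.013,-0.028,0,-0.03],[0.4,0.013,-0.028,0,-0.03],[0.4,0.013,-0.028,0,-0.03],[0.4,0.013,-0.028,0,-0.03],[0.4,0.013,-0.028,0,-0.03],[0.4,0,0,0,0]])

```text
time: 1.43
position: [0.4639, 0.1664, 0.2306]
ee_rot: [1.341, 2.84, -0.002]
force: [0.4, -0.8, 0.1]
width: 0.603
grip_force: 0.0
```

```bash
cat > st.py <<'E'
from h import *
from scipy.spatial.transform import Rotation as Ro
s=sense(); R=Ro.from_rotvec(s["ee_rot"]).as_matrix()
print("t",round(s["time"],2),"pos",np.round(s["position"],4),"toolY ang",np.arctan2(R[1,1],R[0,1]).round(3),"z",R[:,2].round(3),"F",np.round(s["force"],1),"w",round(s["width"],3),"g",s["grip_force"],"j7",np.round(s["joints"],2))
E
python3 st.py
```

```text
t 1.43 pos [0.4639 0.1664 0.2306] toolY ang 0.688 z [ 0.001 -0.002 -1.   ] F [ 0.4 -0.8  0.1] w 0.603 g 0.0 j7 [-0.82 -0.    0.39  1.85  0.    1.29  0.25]
```

Emit:
arm_command(series=[[0.4,0.006,-0.013,0,0],[0.4,0.006,-0.013,-0.017,0],[0.4,0,0,-0.03,0],[0.4,0,0,-0.03,0],[0.4,0,0,-0.03,0],[0.4,0,0,-0.03,0],[0.4,0,0,-0.03,0],[0.4,0,0,0,0]])

```text
time: 2.1
position: [0.4699, 0.1454, 0.0585]
ee_rot: [-1.325, -2.843, 0.011]
force: [-1.2, -0.4, -0.6]
width: 0.597
grip_force: 0.0
```

```bash
python3 st.py; python3 - <<'E'
from h import *
a=save("top","top1");b=save("side","side1")
z=lambda i,x,y:cv2.resize(i[y:y+100,x:x+100],(400,400),interpolation=2)
cv2.imwrite("pics/m.png",np.hstack([z(a,215,190),z(b,235,140)])[:,:,::-1])
E
```

```text
t 2.1 pos [0.4699 0.1454 0.0585] toolY ang 0.698 z [-0.008 -0.004 -1.   ] F [-1.2 -0.4 -0.6] w 0.597 g 0.0 j7 [-0.77  0.19  0.41  2.04 -0.1   0.93  0.4 ]
```

View pics/m.png

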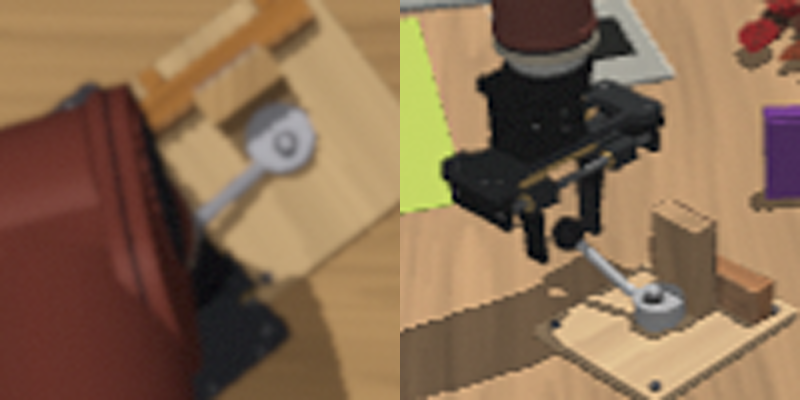

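The ball sits between the two fingers. I'll narrow the cage and let the arm settle.

Emit:
arm_command(series=[[0.58,0,0,0.004,0],[0.58,0,0,0,0],[0.58,0,0,0,0],[0.58,0,0,0,0],[0.58,0,0,0,0],[0.58,0,0,0,0],[0.58,0,0,0,0],[0.58,0,0,0,0]])

```text
time: 2.87
position: [0.4737, 0.1467, 0.0676]
ee_rot: [-1.328, -2.847, 0.0]
force: [0.1, 0.8, -0.2]
width: 0.422
grip_force: 0.0
```

```bash
python3 st.py
```

```text
t 2.87 pos [0.4737 0.1467 0.0676] toolY ang 0.698 z [-0. -0. -1.] F [ 0.1  0.8 -0.2] w 0.422 g 0.0 j7 [-0.77  0.18  0.41  2.04 -0.09  0.94  0.39]
```

```bash
cat > arc.py <<'E'
import sys; from h import *
from scipy.spatial.transform import Rotation as Ro
s=sense(); R=Ro.from_rotvec(s["ee_rot"]).as_matrix(); p=np.array(s["position"])
y0=np.arctan2(R[1,1],R[0,1]); th=[float(a) for a in sys.argv[1:]]
q=p
for t in th:
    a=.68+t; g=np.array([.5356-.095*np.sin(a),.066+.095*np.cos(a),.066])
    d=g-q; w=np.array([np.cos(a),np.sin(a)])
    print(t,d.round(4),"turn",round(a-y0,3)); q=g;y0=a
E
python3 arc.py 0 .1 .2 .3 .4 .5 .6 .7
```

```text
0.0 [ 0.0022 -0.0069 -0.0016] turn -0.018
0.1 [-0.0071 -0.0063  0.    ] turn 0.1
0.2 [-0.0064 -0.007   0.    ] turn 0.1
0.3 [-0.0057 -0.0076  0.    ] turn 0.1
0.4 [-0.0049 -0.0081  0.    ] turn 0.1
0.5 [-0.0041 -0.0086  0.    ] turn 0.1
0.6 [-0.0032 -0.0089  0.    ] turn 0.1
0.7 [-0.0023 -0.0092  0.    ] turn 0.1
```

Emit:
arm_command(series=[[0.58,0.002,-0.007,-0.001,-0.02],[0.58,-0.007,-0.006,0,0.1],[0.58,-0.0065,-0.007,0,0.1],[0.58,-0.0055,-0.0075,0,0.1],[0.58,-0.005,-0.008,0,0.1],[0.58,-0.004,-0.0085,0,0.1],[0.58,0,0,0,0],[0.58,0,0,0,0]])

```text
time: 3.53
position: [0.4478, 0.1022, 0.0666]
ee_rot: [-0.621, -3.08, -0.0]
force: [0.8, -0.1, 0.5]
width: 0.422
grip_force: 0.0
```

```bash
python3 st.py; python3 arc.py .6 .7 .8 .9 1 1.1 1.2
```

```text
t 3.53 pos [0.4478 0.1022 0.0666] toolY ang 1.173 z [-0.  0. -1.] F [ 0.8 -0.1  0.5] w 0.422 g 0.0 j7 [-0.69  0.11  0.39  2.12 -0.05  0.93  0.9 ]
0.6 [-0.0032 -0.009  -0.0006] turn 0.107
0.7 [-0.0023 -0.0092  0.    ] turn 0.1
0.8 [-0.0013 -0.0094  0.    ] turn 0.1
0.9 [-0.0004 -0.0095  0.    ] turn 0.1
1.0 [ 0.0006 -0.0095  0.    ] turn 0.1
1.1 [ 0.0015 -0.0094  0.    ] turn 0.1
1.2 [ 0.0024 -0.0092  0.    ] turn 0.1
```

Emit:
arm_command(series=[[0.58,-0.003,-0.009,0,0.105],[0.58,-0.0025,-0.009,0,0.1],[0.58,-0.0015,-0.0095,0,0.1],[0.58,-0.0005,-0.0095,0,0.1],[0.58,0.0005,-0.0095,0,0.1],[0.58,0.0015,-0.0095,0,0.1],[0.58,0,0,0,0],[0.58,0,0,0,0]])

```text
time: 4.2
position: [0.4423, 0.0468, 0.0665]
ee_rot: [0.323, -3.125, 0.0]
force: [0.1, 0.7, 1.1]
width: 0.419
grip_force: 0.0
```

```bash
python3 st.py; python3 arc.py 1.2 1.3 1.4 1.5 1.57 1.65
```

```text
t 4.2 pos [0.4423 0.0468 0.0665] toolY ang 1.777 z [-0. -0. -1.] F [0.1 0.7 1.1] w 0.419 g 0.0 j7 [-0.6   0.08  0.41  2.15 -0.04  0.92  1.61]
1.2 [ 0.0028 -0.0097 -0.0005] turn 0.103
1.3 [ 0.0033 -0.0089  0.    ] turn 0.1
1.4 [ 0.0042 -0.0085  0.    ] turn 0.1
1.5 [ 0.005 -0.008  0.   ] turn 0.1
1.57 [ 0.004  -0.0053  0.    ] turn 0.07
1.65 [ 0.005  -0.0057  0.    ] turn 0.08
```

Emit:
arm_command(series=[[0.58,0.003,-0.0095,0,0.1],[0.58,0.0035,-0.009,0,0.1],[0.58,0.004,-0.0085,0,0.1],[0.58,0.005,-0.008,0,0.1],[0.58,0.004,-0.0055,0,0.07],[0.58,0.0045,-0.0055,0,0],[0.58,0,0,0,0],[0.58,0,0,0,0]])

```text
time: 4.87
position: [0.4639, 0.0039, 0.066]
ee_rot: [1.043, -2.959, -0.007]
force: [-10.2, 9.5, 8.3]
width: 0.419
grip_force: 7.3
```

```bash
python3 st.py; python3 - <<'E'
from h import *
a=save("top","top2");b=save("side","side2")
z=lambda i,x,y:cv2.resize(i[y:y+100,x:x+100],(400,400),interpolation=2)
cv2.imwrite("pics/m2.png",np.hstack([z(a,235,180),z(b,245,140)])[:,:,::-1])
E
```

```text
t 4.87 pos [0.4639 0.0039 0.066 ] toolY ang 2.249 z [-0.006  0.003 -1.   ] F [-10.2   9.5   8.3] w 0.419 g 7.280832678079605 j7 [-0.5   0.12  0.43  2.1  -0.07  0.93  2.21]
```

View pics/m2.png

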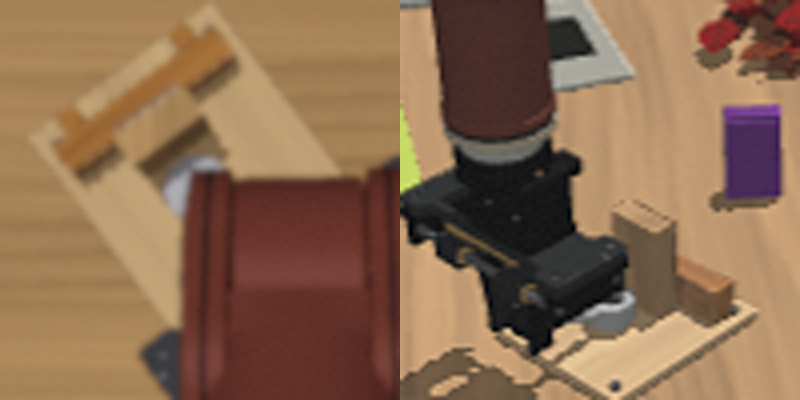

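The 14 N reaction means the lever is against its stop, and the block is still standing in place. Next I'll open the fingers and lift off.

Emit:
arm_command(series=[[0.4,-0.001,0.002,0,0],[0.2,0,0,0,0],[0,0,0,0.02,0],[0,0,0,0.03,0],[0,0,0,0.03,0],[0,0,0,0.03,0],[0,0,0,0,0],[0,0,0,0,0]])

```text
time: 5.63
position: [0.4666, 0.003, 0.1781]
ee_rot: [-1.045, 2.959, -0.001]
force: [-0.3, 0.1, -0.7]
width: 0.943
grip_force: 0.0
```

```bash
python3 st.py
```

```text
t 5.63 pos [0.4666 0.003  0.1781] toolY ang 2.25 z [ 0.004  0.001 -1.   ] F [-0.3  0.1 -0.7] w 0.943 g 0.0 j7 [-0.53 -0.03  0.42  1.98  0.01  1.18  2.14]
```

Now I'll move above the block, at TCP (0.5705, 0.097).

Emit:
arm_command(series=[[0,0.018,0.016,0,0],[0,0.018,0.016,0,0],[0,0.018,0.016,0,0],[0,0.018,0.016,0,0],[0,0.016,0.015,0,0],[0,0.016,0.015,0,0],[0,0,0,0,0],[0,0,0,0,0]])

```text
time: 6.3
position: [0.5689, 0.0973, 0.1746]
ee_rot: [1.049, -2.958, 0.001]
force: [-0.7, -0.1, -0.1]
width: 1.003
grip_force: 0.0
```

```bash
python3 st.py; python3 - <<'E'
from h import *
a=save("top","top3");b=save("side","side3")
z=lambda i,x,y:cv2.resize(i[y:y+100,x:x+100],(400,400),interpolation=2)
cv2.imwrite("pics/m3.png",np.hstack([z(a,235,180),z(b,255,140)])[:,:,::-1])
E
```

```text
t 6.3 pos [0.5689 0.0973 0.1746] toolY ang 2.252 z [-0.002 -0.002 -1.   ] F [-0.7 -0.1 -0.1] w 1.003 g 0.0 j7 [-0.58  0.23  0.39  1.74 -0.09  1.2   2.08]
```

View pics/m3.png

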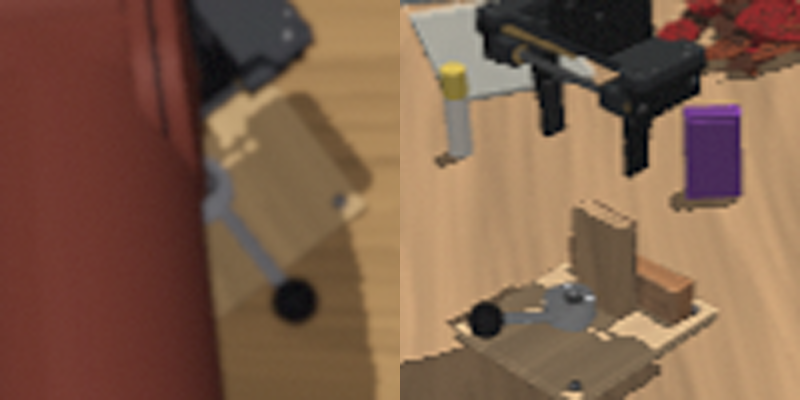

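The lever is open, with the ball at (308,254) in the top view. The block still stands in the clamp.

```bash
python3 - <<'E'
from h import *
b=onplane("top",[[235+294.5/4-.5,180+299.5/4-.5]],.068)[0]; d=b[:2]-[.5356,.066]
print(b,np.linalg.norm(d),"lever",(np.arctan2(-d[0],d[1])-.68))
print("blocktop",onplane("side",[[255+205.5/4-.5,140+212.5/4-.5]],.102))
E
```

```text
[0.46957043 0.01391939 0.068     ] 0.08409693170444192 lever 1.5586377910559719
blocktop [[0.5757105  0.10312234 0.102     ]]
```

```bash
python3 - <<'E'
from h import *
P={}
for n,(x0,y0,x1,y1) in {"top":(295,240,325,270),"side":(265,205,290,235)}.items():
    im=cv2.imread(f"pics/{n}3.png")[y0:y1,x0:x1].max(2)
    N,l,s,c=cv2.connectedComponentsWithStats((im<50).astype(np.uint8))
    print(n,s[1:].tolist(),(c[1:]+[x0,y0]).round(1).tolist()); i=1+s[1:,4].argmax(); P[n]=c[i]+[x0,y0]
b=tri(P["top"],P["side"]); print(b); 
for n in P: print(n,proj(n,b),P[n])
for z in(.06,.068): print(onplane("top",[P["top"]],z),onplane("side",[P["side"]],z))
print(proj("top",[.4618,.0063,.068]),proj("side",[.4618,.0063,.068]))
E
```

```text
top [[8, 10, 11, 11, 88]] [[308.3, 254.8]]
side [[7, 11, 9, 8, 55]] [[276.1, 219.5]]
[0.46895688 0.01343554 0.06768551]
top [[308.31617963 254.63278857]] [308.31818182 254.75      ]
side [[275.98353976 219.50389427]] [276.07272727 219.49090909]
[[0.46889703 0.01358741 0.06      ]] [[0.46900679 0.02408438 0.06      ]]
[[0.46865891 0.01341573 0.068     ]] [[0.4692547  0.01302594 0.068     ]]
[[311.1181415  257.60771251]] [[273.82844623 220.93987914]]
```

Both views agree once the lever is taken to have started about 0.1 rad open: axis about (0.542, 0.073), lever now about 1.57. I'll descend on the block.

Emit:
arm_command(series=[[0,0.003,0.0015,0,0],[0,0,0,-0.02,0],[0,0,0,-0.02,0],[0,0,0,-0.02,0],[0,0,0,-0.02,0],[0,0,0,-0.02,0],[0,0,0,0,0],[0,0,0,0,0]])

```text
time: 7.07
position: [0.5714, 0.0975, 0.0762]
ee_rot: [1.048, -2.96, 0.0]
force: [0.7, 0.2, 0.3]
width: 1.001
grip_force: 0.0
```

```bash
python3 st.py; python3 - <<'E'
from h import *
a=save("top","top4");b=save("side","side4")
z=lambda i,x,y:cv2.resize(i[y:y+80,x:x+80],(560,560),interpolation=2)
cv2.imwrite("pics/m4.png",z(b,270,160)[:,:,::-1])
E
```

```text
t 7.07 pos [0.5714 0.0975 0.0762] toolY ang 2.252 z [-0.002 -0.001 -1.   ] F [0.7 0.2 0.3] w 1.001 g 0.0 j7 [-0.56  0.34  0.37  1.83 -0.14  1.01  2.12]
```

View pics/m4.png

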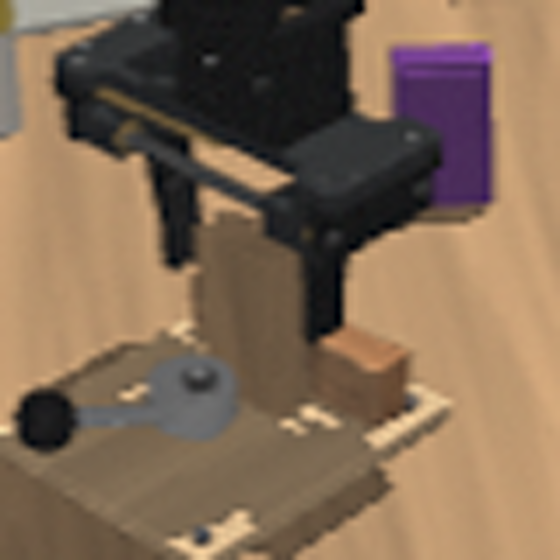

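The fingers straddle the block's side edges and stay clear of the fence. I'll lower slightly and close.

Emit:
arm_command(series=[[0,0,0.001,-0.006,0],[0,0,0,0,0],[0.3,0,0,0,0],[0.6,0,0,0,0],[0.6,0,0,0,0],[0.6,0,0,0,0],[0.6,0,0,0,0],[0.6,0,0,0,0]])

```text
time: 7.83
position: [0.5722, 0.0992, 0.0706]
ee_rot: [-1.051, 2.96, -0.0]
force: [-0.0, -0.2, 0.0]
width: 0.63
grip_force: 0.0
```

```bash
python3 st.py
```

```text
t 7.83 pos [0.5722 0.0992 0.0706] toolY ang 2.253 z [ 0. -0. -1.] F [-0.  -0.2  0. ] w 0.63 g 0.0 j7 [-0.56  0.34  0.37  1.83 -0.14  0.99  2.12]
```

Emit:
arm_command(series=[[1,0,0,0,0],[1,0,0,0,0],[1,0,0,0,0],[1,0,0,0,0],[1,0,0,0,0],[1,0,0,0.004,0],[1,0,0,0.008,0],[1,0,0,0.01,0]])

```text
time: 8.5
position: [0.5718, 0.0991, 0.0928]
ee_rot: [1.05, -2.96, 0.0]
force: [-0.2, -0.2, -0.6]
width: 0.621
grip_force: 30.0
```

```bash
python3 st.py
```

```text
t 8.5 pos [0.5718 0.0991 0.0928] toolY ang 2.253 z [-0.001 -0.001 -1.   ] F [-0.2 -0.2 -0.6] w 0.621 g 29.99925243202597 j7 [-0.56  0.32  0.37  1.81 -0.13  1.04  2.11]
```

Gripped at 54 mm with 30 N. Lift straight up.

Emit:
arm_command(series=[[1,0,0,0.015,0],[1,0,0,0.02,0],[1,0,0,0.02,0],[1,0,0,0.02,0],[1,0,0,0.02,0],[1,0,0,0.015,0],[1,0,0,0.01,0],[1,0,0,0,0]])

```text
time: 9.17
position: [0.5734, 0.0994, 0.2156]
ee_rot: [-1.049, 2.957, -0.0]
force: [0.3, 0.5, -1.4]
width: 0.616
grip_force: 30.0
```

Emit:
arm_command(series=[[1,-0.003,-0.013,0,-0.08],[1,-0.003,-0.013,0,-0.083],[1,-0.003,-0.013,0,-0.083],[1,-0.003,-0.014,0,-0.083],[1,-0.003,-0.014,0,-0.083],[1,-0.003,-0.014,0,-0.083],[1,-0.003,-0.013,0,-0.083],[1,-0.003,-0.013,0,-0.083]])

```text
time: 9.83
position: [0.5475, -0.0085, 0.2117]
ee_rot: [0.027, -3.14, 0.0]
force: [0.4, 0.5, -0.6]
width: 0.617
grip_force: 30.0
```

Emit:
arm_command(series=[[1,0,0,0,0],[1,0,0,0,0],[1,0,0,0,0],[1,0,0,0,0],[1,0,0,0,0],[1,0,0,0,0],[1,0,0,0,0],[1,0,0,0,0]])

```text
time: 10.5
position: [0.5482, -0.0076, 0.2125]
ee_rot: [0.034, -3.141, 0.0]
force: [1.4, -0.2, -0.7]
width: 0.62
grip_force: 30.0
```

```bash
python3 st.py; python3 - <<'E'
from h import *
a=save("top","top5");b=save("side","side5")
z=lambda i,x,y,w,h,s:cv2.resize(i[y:y+h,x:x+w],None,fx=s,fy=s,interpolation=2)
cv2.imwrite("pics/m5.png",z(b,250,100,160,140,4)[:,:,::-1])
E
```

```text
t 10.5 pos [ 0.5482 -0.0076  0.2125] toolY ang 1.593 z [-0. -0. -1.] F [ 1.4 -0.2 -0.7] w 0.62 g 29.999355487525463 j7 [-0.53  0.14  0.52  1.76 -0.07  1.26  1.59]
```

View pics/m5.png

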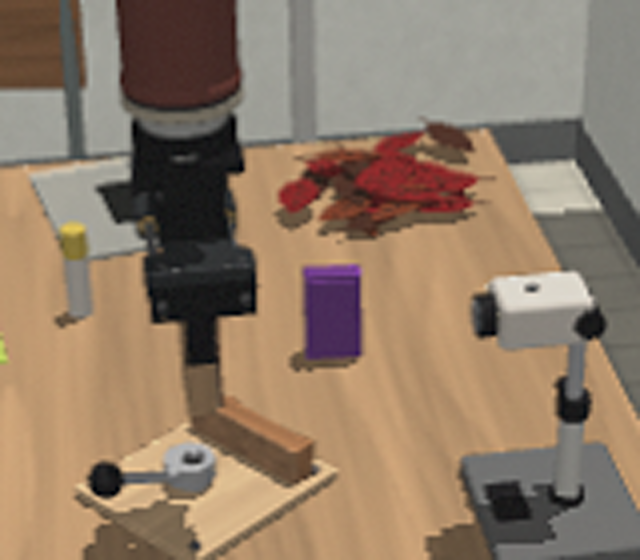

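The block hangs upright in the fingers with its face towards the lens, and the lever is open. Measured against the lens at (0.764, -0.004, 0.2005), the block centre comes out at about (0.551, -0.008, 0.199), so it's ready to hand in.

```bash
python3 -c "
from bench import close_job; print(close_job())"
```

```text
the job is handed in; nothing more can be done
None
```

The job is handed in; no verdict came back. By my measurements the lever is fully open (about 1.57 rad), and the block is held still and upright by its side edges, facing the lens from about 20 cm and centred to within about 5 mm.

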